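# Pour the mosaic pebbles from the beaker into the bowl

### The job

Pick up the metal beaker, pour all eight glass mosaic pebbles from it into the blue bowl without spilling any, then stand the empty beaker upright on its round cork mat again. Pour from low over the bowl, put the beaker down rather than dropping it, and leave the bottle, jar and tin alone.

Things in the scene. Friction and masses are not known exactly. Their poses are not given: they have to be found in the camera images.
- beaker: Plain straight-sided metal beaker without a handle, open at the top: outer diameter 62 mm, height 75 mm, wall 3 mm, floor 5 mm thick, 0.13 to 0.21 kg empty. It starts standing on the round cork mat with the eight pebbles (80 g) in it, filling it to about 33 mm above its underside. Origin: centre of its underside; z points along its axis to the mouth.
- beaker_mouth (a point): Centre of the beaker's open mouth, on its axis, 75 mm above its underside.
- mat: Round cork mat, diameter 120 mm, 6 mm thick, fixed to the table. Origin: centre of its underside, at table height (its top is 6 mm higher).
- bowl: Blue glazed stoneware bowl standing loose on the table, about 0.55 kg: foot diameter 90 mm, rim diameter 160 mm (150 mm inside), height 58 mm, inner floor 6 mm above the table, sides flaring outwards. Origin: centre of its underside; z up.
- bowl_rim (a point): Centre of the bowl's mouth at rim height, 58 mm above the table.
- bottle: Bystander: amber bottle, diameter 60 mm, height 150 mm, loose. Origin: centre of its underside.
- jar: Bystander: glass jar with a green lid, diameter 60 mm, height 85 mm, loose. Origin: centre of its underside.
- tin: Bystander: tin with an orange band, diameter 68 mm, height 70 mm, loose. Origin: centre of its underside.
- pebble0: Glass mosaic pebble, a round button with bevelled edges, diameter 19 mm, 14 mm thick, 10 g, red, amber, green or yellow; starts in the beaker. Origin: its middle.
- pebble1: Glass mosaic pebble, a round button with bevelled edges, diameter 19 mm, 14 mm thick, 10 g, red, amber, green or yellow; starts in the beaker. Origin: its middle.
- pebble2: Glass mosaic pebble, a round button with bevelled edges, diameter 19 mm, 14 mm thick, 10 g, red, amber, green or yellow; starts in the beaker. Origin: its middle.
- pebble3: Glass mosaic pebble, a round button with bevelled edges, diameter 19 mm, 14 mm thick, 10 g, red, amber, green or yellow; starts in the beaker. Origin: its middle.
- pebble4: Glass mosaic pebble, a round button with bevelled edges, diameter 19 mm, 14 mm thick, 10 g, red, amber, green or yellow; starts in the beaker. Origin: its middle.
- pebble5: Glass mosaic pebble, a round button with bevelled edges, diameter 19 mm, 14 mm thick, 10 g, red, amber, green or yellow; starts in the beaker. Origin: its middle.
- pebble6: Glass mosaic pebble, a round button with bevelled edges, diameter 19 mm, 14 mm thick, 10 g, red, amber, green or yellow; starts in the beaker. Origin: its middle.
- pebble7: Glass mosaic pebble, a round button with bevelled edges, diameter 19 mm, 14 mm thick, 10 g, red, amber, green or yellow; starts in the beaker. Origin: its middle.

How it is judged:
By the outcome, as a careful person would: the job done as asked, in the order asked, and still so for the second after the job is handed in, with the robot touching nothing.
It also fails if it takes over 64 s, if anything falls off the work surface, if the arm or the gripper's body presses on something with over 40 N, if the wrist force passes 120 N, or if a joint passes its speed limit or range.

### The arm

A 7-joint arm with a two-finger parallel gripper is mounted at the origin on the work surface. World frame = base frame: x ahead of the robot, y to its left, z up, the work surface at z = 0. Lengths are in m, angles in rad, forces in N, time in s.
With the tool pointing down it reaches from about 0.425 to 0.925 m from the base axis. Payload 6.8 kg.
Tool frame: the origin (TCP) lies between the finger pads; the fingertips stand r.tcp_to_tips ahead of it and the grasp point (between the pads) is the TCP (r.tcp_to_tips is the distance from the TCP to the fingertips, in m); z points along the fingers, y is the line along which they close (so a half turn about z gives the same grasp; the last joint's range is limited). The gripper opens to 85 mm and grips with 20 to 120 N. Pads are 22 mm wide; open, the fingers measure 114 mm over their backs; the gripper's body (76 mm by 85 mm) begins 54 mm behind the grasp point. The pads swing forward as they close: fully open they stand 13 mm farther back than shut.
Start: joints at [-1.387, 0.477, 0.022, 1.555, -0.011, 1.109, -0.083], TCP at [0.194, 0.646, 0.25] pointing down, gripper open.
Joint ranges: [-2.96, 2.96], [-0.34, 2.1], [-1.41, 1.46], [0.24, 2.44], [-1.37, 4.51], [0.17, 1.92], [-2.96, 2.96]. Speed limits (rad/s): [2.39, 2.39, 3.14, 3.14, 3.14, 3.14, 3.14].

### API

Orientations are given as a rotation vector (axis times angle).
In Python, from bench import r gives the robot as it stands.
- The arm moves only by the tool servo_tool, never from a script. Its argument "commands" is a list of rows, each a list of 2 entries, a list of its own where there are three numbers: the shift along the tool's x, y, z normalised to -1 to 1, where 1 is 250 mm, then the turn, a rotation vector about the tool's x, y, z normalised to -1 to 1, where 1 is 90 degrees. In form: [[[dx, dy, dz], [ax, ay, az]], ...]. A call has 1 to 20 rows; each row is the pose to reach, as a shift and turn from the pose commanded when the call began, along the tool's axes at that moment; what a row does not reach only later rows make up. A row lasts 1/10 s, in which the tool goes at most 50 mm and 8.59 degrees, less where a joint would pass 70% of its speed; a pose out of reach is approached as far as the arm can. A call with a number of a shift or a turn outside -1 to 1 is refused whole. A call with a gripper value outside its range is refused whole. "claw" is the closure, from 0 (fully open) to 1 (shut), set as the call begins (left out, the last holds). The fingers move at their own pace and stop on an object; "squeeze" is the grip in N (left out, the last holds). Time passes only in rows, so rows that repeat a pose let the fingers close. It gives the time, the measured TCP pose, the force, the opening and the grip force at its end, in the units of the state.
- r.get_obs(): the state, without advancing time (a new reading comes with each control period).
- r.grab_frame(name): name is "scene" or "side" or "wrist"; returns (picture, depth): 384x512x3 uint8, red, green, blue; 384x512 float32, m along the optical axis (not along the pixel's ray), 0 where there is no reading.
- r.camera_model(name): a dict with "fx", "fy", "cx", "cy" (pixels), "k1" (the pictures are not rectified: a ray, as slopes to the right and down, at radius r is drawn at 1 + k1 r^2 times it, then the intrinsics apply), "extrinsics" (4x4, takes a point from camera to world coordinates); the wrist camera has in their place "hand_eye" (4x4, takes a point from camera to tool coordinates, whose origin is the TCP and whose axes are the flange's). Camera axes: x right, y down, z forward; pixel columns grow to the right and rows downward; lengths in m; the calibration is good to about 2 mm. A picture is of the moment at which its call begins: read the wrist's pose just before it. camera_model takes no time and is no camera call.
- r.hand_in(): hands the job in; it is judged then, once.
Trained networks look in the newest picture that a camera, given by its name, has taken for a name from the list of things; names that differ only in an ending like _2 or _b are one class to them, and where a whole thing is asked for, a point or a joint stands for the part that bears it (a point fixed in the world has none). Each returns a list of dicts, best first, with "confidence" (0 to 1); they miss things now and then, are a little off and sometimes report something else, mostly with a low value. They report only what shows in the picture. A call takes as long as a camera call.
- r.boxes_of(camera, target): "uv" ([column, row] in pixels, amid what is visible of it).
- r.mark_of(camera, target): "uv" ([column, row] in pixels: a listed point, or the origin of a listed thing).
The state is a dict: "clock": time; "joints": joint angles; "qvel": joint speeds; "tau": joint torques, N m; "tcp_pos": TCP position; "orientation": TCP orientation; "contact_force": force on the tool from outside, world axes, zero at the start; "moment": the same for the moment, N m; "grip_width": finger opening in m; "gripper_force": force on a finger pad.
Only numpy, scipy, OpenCV 4.12 (cv2) and the standard library are available. Lean on these libraries where they do the work, as an engineer would, in place of code of your own. Each camera call takes 0.05 s, during which the arm holds its last target. There are 200 camera calls.

## Working session

There is one attempt and no reset: what is moved stays moved. The work goes in short steps, Python scripts to look and compute and a tool call to move; the robot and the scene stay as the last step left them, time stands still between calls to the robot, and variables do not carry over. Pictures are saved under pics/ and viewed, at most 10 in all, crops included, and the job is handed in when it is done.

Besides the shell and the picture viewer there is one more tool, called after "Emit:" as a command line: name --argument value ..., lists and objects as JSON in quotes. servo_tool: Moves the arm, as the interface text tells. Scaled input: -1 to 1 covers 250 mm each way for a shift and 90 degrees each way for a turn. Its arguments: {"type":"object","properties":{"commands":{"type":"array"},"claw":{"type":"number"},"squeeze":{"type":"number"}},"required":["commands"]}

```bash
ls; mkdir -p pics
cat > h.py <<'E'
from bench import r
import numpy as np, cv2
from scipy.spatial.transform import Rotation as R
def ext(n):
    m=r.camera_model(n)
    if n!='wrist': return m,np.array(m['extrinsics'])
    o=r.get_obs();T=np.eye(4);T[:3,:3]=R.from_rotvec(o['orientation']).as_matrix();T[:3,3]=o['tcp_pos']
    return m,T@np.array(m['hand_eye'])
def ray(m,u,v):
    d=np.array([(u-m['cx'])/m['fx'],(v-m['cy'])/m['fy']]);s=d.copy()
    for _ in range(20): s=d/(1+m['k1']*(s@s))
    return np.array([s[0],s[1],1.])
def at_depth(m,E,u,v,z): return (E@np.append(ray(m,u,v)*z,1))[:3]
def at_height(m,E,u,v,h):
    d=E[:3,:3]@ray(m,u,v);o=E[:3,3];return o+d*(h-o[2])/d[2]
def cloud(m,E,depth):
    v,u=np.mgrid[0:384,0:512];p=np.stack([(u-m['cx'])/m['fx'],(v-m['cy'])/m['fy']],-1);s=p.copy()
    for _ in range(20): s=p/(1+m['k1']*(s**2).sum(-1,keepdims=True))
    P=np.concatenate([s,np.ones(s.shape[:2]+(1,))],-1)*depth[...,None]
    return P@E[:3,:3].T+E[:3,3]
def save(n,img): cv2.imwrite('pics/'+n+'.png',img[...,::-1])
E
python3 - <<'E'
from h import *
o=r.get_obs();print({k:np.round(v,3) for k,v in o.items()},r.tcp_to_tips)
ims=[]
for c in ['scene','side']:
    m,E=ext(c);p,d=r.grab_frame(c);ims.append(p);np.savez(c,p=p,d=d)
    print(c,np.round(E[:3,3],2))
    for t,h in [('beaker',.006),('beaker_mouth',.081),('mat',0),('bowl',0),('bowl_rim',.058),('bottle',0),('jar',0),('tin',0)]:
        for q in r.mark_of(c,t)[:2]: print(t,np.round(q['uv']),round(q['confidence'],2),np.round(at_height(m,E,*q['uv'],h),3))
save('a',ims[0]);save('b',ims[1])
E
```

```text
pics
{'clock': np.float64(0.0), 'joints': array([-1.387,  0.478,  0.022,  1.556, -0.011,  1.109, -0.083]), 'qvel': array([ 0.   ,  0.001,  0.   , -0.001,  0.001,  0.001, -0.002]), 'tau': array([-1.0000e-03, -5.9648e+01,  1.6080e+00, -2.8119e+01,  1.2000e-02,
        1.0000e-02, -0.0000e+00]), 'tcp_pos': array([0.194, 0.646, 0.249]), 'orientation': array([-4.570e-01, -3.108e+00,  3.000e-03]), 'contact_force': array([ 0.01 ,  0.697, -0.513]), 'moment': array([-0.044, -0.008, -0.022]), 'gripper_force': np.float64(0.0), 'grip_width': np.float64(0.085)} 0.019
scene [ 0.91 -0.51  0.69]
beaker [203. 262.] 0.71 [ 0.565 -0.166  0.006]
beaker_mouth [200. 242.] 0.8 [ 0.567 -0.166  0.081]
beaker_mouth [202. 261.] 0.66 [ 0.6   -0.203  0.081]
mat [198. 263.] 0.65 [ 0.555 -0.171  0.   ]
bowl [276. 156.] 0.86 [0.522 0.253 0.   ]
bowl_rim [278. 144.] 0.76 [0.531 0.238 0.058]
bottle [333. 179.] 0.64 [0.705 0.246 0.   ]
jar [280. 248.] 0.72 [ 0.693 -0.04   0.   ]
tin [249. 299.] 0.66 [ 0.7   -0.188  0.   ]
side [ 0.33 -0.47  0.72]
beaker [337. 249.] 0.73 [ 0.703 -0.186  0.006]
beaker [279. 275.] 0.71 [ 0.561 -0.174  0.006]
beaker_mouth [279. 252.] 0.65 [ 0.564 -0.161  0.081]
mat [276. 272.] 0.86 [ 0.561 -0.162  0.   ]
bowl [187. 160.] 0.77 [0.537 0.239 0.   ]
bowl_rim [183. 145.] 0.78 [0.533 0.235 0.058]
bowl_rim [185. 159.] 0.6 [0.518 0.188 0.058]
bottle [239. 128.] 0.94 [0.719 0.279 0.   ]
jar [297. 206.] 0.62 [ 0.701 -0.039  0.   ]
tin [334. 251.] 0.75 [ 0.698 -0.184  0.   ]
```

View pics/a.png

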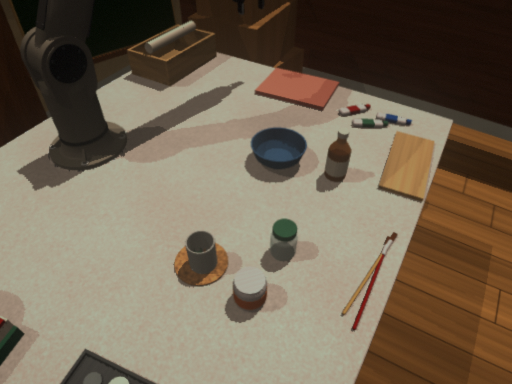

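Run:
```python
from h import *
from scipy.optimize import least_squares
for c in ['scene','side']:
    m,E=ext(c);z=np.load(c+'.npz');P=cloud(m,E,z['d']).reshape(-1,3);P=P[z['d'].ravel()>0]
    def fit(n,xy,rad,zlo,zhi,rout,fixed):
        q=P[(np.hypot(*(P[:,:2]-xy).T)<rad)&(P[:,2]>zlo)&(P[:,2]<zhi)]
        s=least_squares(lambda v:np.hypot(*(q[:,:2]-v).T)-fixed,xy,loss='soft_l1',f_scale=.003).x
        print(c,n,len(q),np.round(s,4),'ztop',np.round(np.percentile(P[np.hypot(*(P[:,:2]-s).T)<rad][:,2],[1,99]),3))
    fit('beaker',[.565,-.166],.05,.02,.085,0,.031)
    fit('beaker rim',[.565,-.166],.05,.076,.09,0,.0295)
    fit('bowl rim',[.532,.238],.1,.053,.065,0,.0775)
    fit('bottle',[.71,.25],.05,.02,.09,0,.030)
    fit('jar',[.70,-.04],.045,.02,.07,0,.030)
    fit('tin',[.70,-.186],.05,.02,.06,0,.034)
```

```text
scene beaker 1017 [ 0.568  -0.1668] ztop [0.005 0.084]
scene beaker rim 194 [ 0.5674 -0.1668] ztop [0.005 0.084]
scene bowl rim 338 [0.5329 0.2377] ztop [-0.     0.061]
scene bottle 454 [0.7029 0.2617] ztop [0.    0.152]
scene jar 423 [ 0.6996 -0.0433] ztop [-0.     0.089]
scene tin 360 [ 0.6989 -0.1847] ztop [-0.001  0.073]
side beaker 1068 [ 0.5634 -0.1677] ztop [0.004 0.082]
side beaker rim 206 [ 0.5639 -0.1668] ztop [0.004 0.082]
side bowl rim 427 [0.5315 0.2379] ztop [-0.001  0.061]
side bottle 440 [0.7012 0.2628] ztop [-0.001  0.151]
side jar 396 [ 0.7002 -0.0431] ztop [-0.001  0.088]
side tin 387 [ 0.6976 -0.1848] ztop [-0.002  0.072]
```

The picture shows the beaker on its cork mat at about (202,255), the bowl at (278,148), the bottle at (338,158), the jar at (284,240) and the tin at (250,288). This agrees with the network marks and the depth fits. My plan is a side grasp with the tool nearly horizontal, so the mouth stays clear of the palm. I'll test first which way the wrist can bend.

Emit:
servo_tool --commands '[[[-0.88, -0.44, -0.1], [0, 0.2, 0]], [[-0.88, -0.44, -0.1], [0, 0.2, 0]], [[-0.88, -0.44, -0.1], [0, 0.2, 0]], [[-0.88, -0.44, -0.1], [0, 0.2, 0]], [[-0.88, -0.44, -0.1], [0, 0.2, 0]], [[-0.88, -0.44, -0.1], [0, 0.2, 0]], [[-0.88, -0.44, -0.1], [0, 0.2, 0]], [[-0.88, -0.44, -0.1], [0, 0.2, 0]]]'

```text
clock: 1.7
tcp_pos: [0.372, 0.4788, 0.2753]
orientation: [-0.409, -2.799, -0.065]
contact_force: [0.3, 1.0, 0.5]
grip_width: 0.0856
gripper_force: 0.0
```

```bash
cat > st.py <<'E'
from h import *
o=r.get_obs();M=R.from_rotvec(o['orientation']).as_matrix()
print(round(float(o['clock']),2),'q',np.round(o['joints'],3),'p',np.round(o['tcp_pos'],4),'F',np.round(o['contact_force'],1),'w',o['grip_width'],o['gripper_force']);print(np.round(M,3))
open('log.txt','a').write(repr((list(map(float,o['joints'])),list(map(float,o['tcp_pos'])),list(map(float,o['orientation']))))+'\n')
E
python3 st.py
```

```text
1.7 q [-0.865  0.423 -0.005  1.616 -0.302  1.247  0.529] p [0.372  0.4788 0.2753] F [0.3 1.  0.5] w 0.08561440971781745 0.0
[[-0.911  0.286 -0.297]
 [ 0.272  0.958  0.089]
 [ 0.31   0.    -0.951]]
```

```bash
cat > kin.py <<'E'
from h import *
from scipy.optimize import least_squares
def fk(q,p):
    z=lambda a:R.from_euler('z',-a).as_matrix(); y=lambda a:R.from_euler('y',a).as_matrix()
    A=z(q[0]);P=np.array([0,0,p[0]]);P=P+A@[0,0,0]
    A=A@y(q[1])@z(q[2]);P=P+A@[0,0,p[1]]
    A=A@y(q[3])@z(q[4]);P=P+A@[0,0,p[2]]
    A=A@y(q[5])@z(q[6]);P=P+A@[0,0,p[3]]
    return P,A@R.from_euler('z',p[4]).as_matrix()
D=[([-1.387,.4775,.022,1.5555,-.011,1.109,-.083],[.194,.646,.249],[-.457,-3.108,.003])]+[eval(l) for l in open('log.txt')]
def res(p):
    o=[]
    for q,x,w in D:
        P,A=fk(q,p);o+=list(P-x)+list(.3*(A-R.from_rotvec(w).as_matrix()).ravel())
    return np.array(o)
best=min((least_squares(res,[.34,.4,.4,.25,a]) for a in [0,1.57,3.14,-1.57]),key=lambda s:s.cost)
p=best.x
if __name__=='__main__': print(np.round(p,4),best.cost,np.round(res(p),3))
E
python3 kin.py
```

```text
[0.0582 0.5684 0.446  0.1104 1.5712] 0.0021373066314306116 [-0.064  0.001  0.005 -0.    -0.     0.    -0.     0.     0.    -0.
  0.    -0.     0.003  0.013 -0.005  0.     0.    -0.     0.    -0.
 -0.     0.    -0.     0.   ]
```

```bash
cat > plan.py <<'E'
import sys
from h import *
# target: x y z  heading_deg(of tool z horizontally) alpha(deg below horizontal) roll(deg about tool z; 0 => tool y = horizontal, to the right... )
def pose(h,a,roll):
    h,a=np.radians([h,a]);z=np.array([np.cos(h)*np.cos(a),np.sin(h)*np.cos(a),-np.sin(a)])
    y=np.array([-np.sin(h),np.cos(h),0]);x=np.cross(y,z)
    return np.stack([x,y,z],1)@R.from_euler('z',roll,degrees=True).as_matrix()
def rel(p,M,o=None):
    o=o or r.get_obs();A=R.from_rotvec(o['orientation']).as_matrix()
    return np.round(A.T@(np.array(p)-o['tcp_pos'])/.25,3),np.round(R.from_matrix(A.T@M).as_rotvec()/(np.pi/2),3)
if __name__=='__main__':
    a=list(map(float,sys.argv[1:]));print(*rel(a[:3],pose(*a[3:])))
E
python3 plan.py .5 .25 .3 -60 60 0;python3 plan.py .55 .15 .27 -90 20 0;python3 plan.py .45 .3 .3 -80 50 0
```

```text
[-0.685 -0.731 -0.327] [ 0.052 -0.508  0.493]
[-1.013 -1.057 -0.308] [ 0.39  -0.831  0.8  ]
[-0.448 -0.596 -0.25 ] [ 0.14  -0.576  0.719]
```

Emit:
servo_tool --commands '[[[-0.68, -0.73, -0.33], [0.05, -0.51, 0.49]], [[-0.68, -0.73, -0.33], [0.05, -0.51, 0.49]], [[-0.68, -0.73, -0.33], [0.05, -0.51, 0.49]], [[-0.68, -0.73, -0.33], [0.05, -0.51, 0.49]], [[-0.68, -0.73, -0.33], [0.05, -0.51, 0.49]], [[-0.68, -0.73, -0.33], [0.05, -0.51, 0.49]], [[-0.68, -0.73, -0.33], [0.05, -0.51, 0.49]], [[-0.68, -0.73, -0.33], [0.05, -0.51, 0.49]], [[-0.68, -0.73, -0.33], [0.05, -0.51, 0.49]], [[-0.68, -0.73, -0.33], [0.05, -0.51, 0.49]]]'

```text
clock: 2.7
tcp_pos: [0.4993, 0.2506, 0.301]
orientation: [1.324, 2.31, -0.353]
contact_force: [0.5, 0.0, 0.7]
grip_width: 0.0854
gripper_force: 0.0
```

```bash
python3 st.py; python3 plan.py .56 .06 .25 -90 25 0
```

```text
2.7 q [-1.104  0.3    0.317  1.821  0.444  1.214 -0.459] p [0.4993 0.2506 0.301 ] F [0.5 0.  0.7] w 0.0853836585346415 0.0
[[-0.437  0.862  0.256]
 [ 0.747  0.506 -0.431]
 [-0.501  0.002 -0.865]]
[-0.573 -0.177  0.567] [ 0.254 -0.379  0.231]
```

Emit:
servo_tool --commands '[[[-0.57, -0.18, 0.57], [0.25, -0.38, 0.23]], [[-0.57, -0.18, 0.57], [0.25, -0.38, 0.23]], [[-0.57, -0.18, 0.57], [0.25, -0.38, 0.23]], [[-0.57, -0.18, 0.57], [0.25, -0.38, 0.23]], [[-0.57, -0.18, 0.57], [0.25, -0.38, 0.23]], [[-0.57, -0.18, 0.57], [0.25, -0.38, 0.23]], [[-0.57, -0.18, 0.57], [0.25, -0.38, 0.23]], [[-0.57, -0.18, 0.57], [0.25, -0.38, 0.23]], [[-0.57, -0.18, 0.57], [0.25, -0.38, 0.23]]]'

```text
clock: 3.6
tcp_pos: [0.5593, 0.0581, 0.2502]
orientation: [1.524, 1.521, -0.962]
contact_force: [-0.5, 0.1, -1.0]
grip_width: 0.0853
gripper_force: 0.0
```

```bash
python3 st.py; python3 plan.py .5655 -.05 .12 -90 25 0;python3 kin.py
```

```text
3.6 q [-1.016  0.707  0.542  1.77   0.615  1.423 -0.792] p [0.5593 0.0581 0.2502] F [-0.5  0.1 -1. ] w 0.08531007136942169 0.0
[[ 0.005  1.     0.004]
 [ 0.424  0.002 -0.905]
 [-0.905  0.006 -0.424]]
[0.288 0.021 0.613] [ 0.003 -0.001 -0.003]
[0.3973 0.4638 0.5227 0.3228 1.571 ] 0.00586978461929961 [-0.058  0.021  0.004 -0.    -0.     0.    -0.     0.     0.    -0.
  0.    -0.    -0.044  0.052  0.003  0.     0.    -0.     0.    -0.
 -0.     0.    -0.     0.    -0.025  0.038 -0.006  0.     0.    -0.
  0.    -0.     0.     0.     0.    -0.    -0.034 -0.007 -0.001  0.
 -0.     0.     0.    -0.     0.     0.     0.    -0.   ]
```

```bash
python3 plan.py .5655 -.06 .105 -90 25 0
```

```text
[0.325 0.02  0.674] [ 0.003 -0.001 -0.003]
```

Emit:
servo_tool --commands '[[[0.32, 0.02, 0.67], [0, 0, 0]], [[0.32, 0.02, 0.67], [0, 0, 0]], [[0.32, 0.02, 0.67], [0, 0, 0]], [[0.32, 0.02, 0.67], [0, 0, 0]], [[0.32, 0.02, 0.67], [0, 0, 0]], [[0.32, 0.02, 0.67], [0, 0, 0]], [[0.32, 0.02, 0.67], [0, 0, 0]]]'

```text
clock: 4.3
tcp_pos: [0.5664, -0.0581, 0.1074]
orientation: [1.523, 1.521, -0.96]
contact_force: [-0.5, 0.5, -0.3]
grip_width: 0.0854
gripper_force: 0.0
```

```bash
python3 st.py; python3 plan.py .5655 -.169 .053 -90 25 0
python3 - <<'E'
from h import *
p,d=r.grab_frame('wrist');m,E=ext('wrist')
for t,h in [('beaker_mouth',.081),('beaker',.006)]:
    for q in r.mark_of('wrist',t)[:2]: print(t,np.round(q['uv']),q['confidence'],np.round(at_height(m,E,*q['uv'],h),3))
P=cloud(m,E,d).reshape(-1,3);P=P[d.ravel()>0]
from scipy.optimize import least_squares
q=P[(np.hypot(P[:,0]-.565,P[:,1]+.167)<.05)&(P[:,2]>.02)&(P[:,2]<.09)]
print(len(q),least_squares(lambda v:np.hypot(*(q[:,:2]-v).T)-.031,[.565,-.167],loss='soft_l1',f_scale=.002).x)
p2,_=r.grab_frame('side');save('c',np.hstack([cv2.resize(p,(400,300)),cv2.resize(p2,(400,300))]))
E
```

```text
4.3 q [-0.864  0.905  0.535  1.899  0.681  1.08  -0.937] p [ 0.5664 -0.0581  0.1074] F [-0.5  0.5 -0.3] w 0.08540471127750278 0.0
[[ 0.006  1.     0.006]
 [ 0.424  0.003 -0.906]
 [-0.905  0.008 -0.424]]
[ 0.009 -0.007  0.494] [ 0.004 -0.001 -0.004]
beaker_mouth [260. 213.] 0.74 [ 0.566 -0.127  0.081]
beaker [254. 136.] 0.98 [ 0.56  -0.162  0.006]
beaker [260. 214.] 0.73 [ 0.566 -1.016  0.006]
5092 [ 0.56468811 -0.16528162]
```

View pics/c.png

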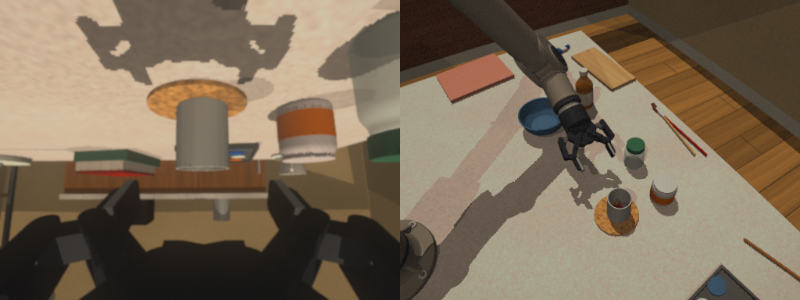

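The left half is the wrist view, upside down: the beaker on its mat is centred between the fingers at about (202,130), with the tin to its right. The side view shows the hand in front of the beaker with nothing touched. I'll check how far the wrist camera hangs below the hand before closing in.

```bash
python3 - <<'E'
from h import *
print(np.round(r.camera_model('wrist')['hand_eye'],3)); print(ext('wrist')[1][:3,3])
m,E=ext('side');p,d=r.grab_frame('side');P=cloud(m,E,d);
# lowest arm points above table near hand
q=P.reshape(-1,3)[d.ravel()>0];s=q[(q[:,1]>-.1)&(q[:,1]<.25)&(q[:,0]>.45)&(q[:,0]<.65)&(q[:,2]>.07)]
for y in np.arange(-.1,.25,.05):
    t=s[(s[:,1]>=y)&(s[:,1]<y+.05)];print(round(y,2),len(t),np.round([t[:,2].min(),t[:,2].max()],3) if len(t) else '')
E
python3 plan.py .565 -.168 .055 -90 25 0
```

```text
[[-0.    -0.966 -0.26   0.066]
 [ 1.    -0.    -0.001 -0.001]
 [ 0.001 -0.26   0.966 -0.124]
 [ 0.     0.     0.     1.   ]]
[0.56500586 0.08181011 0.0992846 ]
-0.1 151 [0.099 0.124]
-0.05 1031 [0.102 0.157]
0.0 1513 [0.119 0.201]
0.05 948 [0.154 0.225]
0.1 852 [0.161 0.249]
0.15 3281 [0.198 0.419]
0.2 2067 [0.236 0.452]
[ 0.003 -0.006  0.484] [ 0.003 -0.    -0.003]
```

Emit:
servo_tool --commands '[[[0, -0.005, 0.12], [0, 0, 0]], [[0, -0.005, 0.24], [0, 0, 0]], [[0, -0.005, 0.32], [0, 0, 0]], [[0, -0.005, 0.38], [0, 0, 0]], [[0, -0.005, 0.43], [0, 0, 0]], [[0, -0.005, 0.46], [0, 0, 0]], [[0, -0.005, 0.48], [0, 0, 0]], [[0, -0.005, 0.48], [0, 0, 0]], [[0, -0.005, 0.48], [0, 0, 0]]]'

```text
clock: 5.45
tcp_pos: [0.5648, -0.168, 0.0556]
orientation: [1.522, 1.52, -0.964]
contact_force: [-0.6, -0.3, 0.2]
grip_width: 0.0855
gripper_force: 0.0
```

```bash
python3 st.py
python3 - <<'E'
from h import *
p2,_=r.grab_frame('side');p,_=r.grab_frame('scene');save('d',np.hstack([cv2.resize(p[160:340,110:350],(400,300)),cv2.resize(p2[160:340,160:400],(400,300))]))
E
```

```text
5.45 q [-0.74   1.01   0.584  1.962  0.795  0.862 -1.012] p [ 0.5648 -0.168   0.0556] F [-0.6 -0.3  0.2] w 0.0854534483730407 0.0
[[ 0.004  1.     0.005]
 [ 0.422  0.002 -0.906]
 [-0.906  0.006 -0.422]]
```

View pics/d.png

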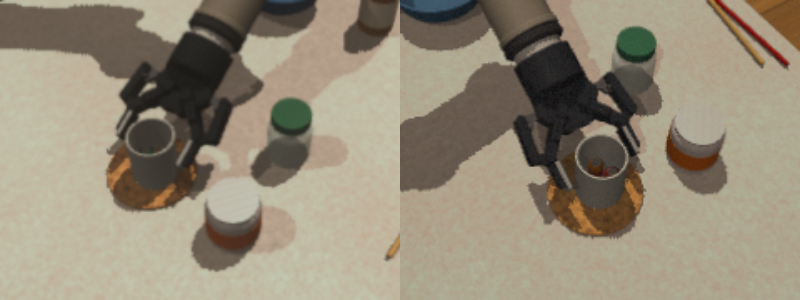

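Both crops show the beaker between the open pads, at (151,150) left and (601,170) right, and the tin and jar are clear. Closing now.

Emit:
servo_tool --commands '[[[0, 0, 0], [0, 0, 0]], [[0, 0, 0], [0, 0, 0]], [[0, 0, 0], [0, 0, 0]], [[0, 0, 0], [0, 0, 0]], [[0, 0, 0], [0, 0, 0]], [[0, 0, 0], [0, 0, 0]], [[0, 0, 0], [0, 0, 0]], [[0, 0, 0], [0, 0, 0]], [[0, 0, 0], [0, 0, 0]], [[0, 0, 0], [0, 0, 0]]]' --claw 1 --squeeze 50

```text
clock: 6.55
tcp_pos: [0.5647, -0.1686, 0.0559]
orientation: [1.522, 1.519, -0.965]
contact_force: [0.6, 2.7, 5.4]
grip_width: 0.061
gripper_force: 54.0
```

```bash
python3 st.py; python3 plan.py .562 -.168 .14 -90 25 0; python3 plan.py .562 -.02 .2 -90 25 0
```

```text
6.55 q [-0.74   1.01   0.585  1.962  0.796  0.862 -1.012] p [ 0.5647 -0.1686  0.0559] F [0.6 2.7 5.4] w 0.060955677919417826 54.01576017960906
[[ 0.005  1.     0.004]
 [ 0.422  0.002 -0.907]
 [-0.907  0.006 -0.422]]
[-0.304 -0.009 -0.144] [ 0.003  0.001 -0.003]
[-0.272 -0.006 -0.782] [ 0.003  0.001 -0.003]
```

Emit:
servo_tool --commands '[[[-0.03, 0, -0.014], [0, 0, 0]], [[-0.08, 0, -0.038], [0, 0, 0]], [[-0.14, 0, -0.066], [0, 0, 0]], [[-0.2, 0, -0.095], [0, 0, 0]], [[-0.26, 0, -0.123], [0, 0, 0]], [[-0.3, 0, -0.145], [0, 0, 0]], [[-0.3, 0, -0.145], [0, 0, 0]], [[-0.3, 0, -0.145], [0, 0, 0]]]'

```text
clock: 7.35
tcp_pos: [0.5638, -0.1671, 0.1387]
orientation: [1.523, 1.52, -0.964]
contact_force: [-0.3, 0.4, -3.5]
grip_width: 0.061
gripper_force: 54.3
```

```bash
python3 st.py; python3 plan.py .56 .05 .19 -90 25 0;python3 plan.py .532 .238 .19 -90 25 0;  python3 - <<'E'
from h import *
p2,_=r.grab_frame('side');p,_=r.grab_frame('scene');save('e',np.hstack([cv2.resize(p[130:310,110:350],(400,300)),cv2.resize(p2[130:310,160:400],(400,300))]))
E
```

```text
7.35 q [-0.768  0.852  0.628  1.986  0.806  0.946 -0.906] p [ 0.5638 -0.1671  0.1387] F [-0.3  0.4 -3.5] w 0.06099831985890794 54.32464566081762
[[ 0.005  1.     0.004]
 [ 0.423  0.002 -0.906]
 [-0.906  0.006 -0.423]]
[ 0.181 -0.013 -0.874] [ 0.003 -0.    -0.003]
[ 0.499 -0.123 -1.556] [ 0.003 -0.    -0.003]
```

View pics/e.png

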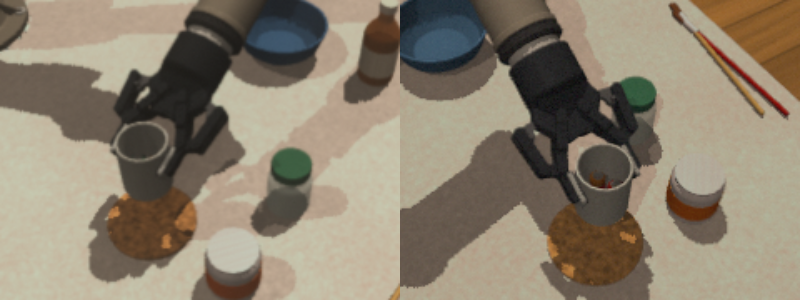

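Both views show the beaker upright in the grip about 80 mm above the mat, with the pebbles still inside (605,182). Next I carry it to the bowl.

Emit:
servo_tool --commands '[[[0.01, 0, -0.04], [0, 0, 0]], [[0.02, 0, -0.1], [0, 0, 0]], [[0.04, -0.01, -0.18], [0, 0, 0]], [[0.055, -0.015, -0.27], [0, 0, 0]], [[0.075, -0.02, -0.36], [0, 0, 0]], [[0.095, -0.025, -0.45], [0, 0, 0]], [[0.11, -0.03, -0.54], [0, 0, 0]], [[0.13, -0.035, -0.63], [0, 0, 0]], [[0.15, -0.04, -0.72], [0, 0, 0]], [[0.165, -0.045, -0.8], [0, 0, 0]], [[0.175, -0.05, -0.85], [0, 0, 0]], [[0.18, -0.05, -0.87], [0, 0, 0]], [[0.18, -0.05, -0.87], [0, 0, 0]]]'

```text
clock: 8.75
tcp_pos: [0.5509, 0.0496, 0.1898]
orientation: [1.522, 1.52, -0.964]
contact_force: [-0.9, 0.2, -1.7]
grip_width: 0.0608
gripper_force: 54.4
```

```bash
python3 st.py; python3 plan.py .505 .232 .18 -90 25 0
```

```text
8.75 q [-1.01   0.788  0.532  1.815  0.591  1.326 -0.857] p [0.5509 0.0496 0.1898] F [-0.9  0.2 -1.7] w 0.06075220002140353 54.39582321792841
[[ 0.004  1.     0.005]
 [ 0.422  0.003 -0.907]
 [-0.907  0.006 -0.422]]
[ 0.343 -0.182 -0.646] [ 0.003  0.    -0.003]
```

Emit:
servo_tool --commands '[[[0.015, -0.01, -0.03], [0, 0, 0]], [[0.04, -0.02, -0.08], [0, 0, 0]], [[0.08, -0.04, -0.15], [0, 0, 0]], [[0.12, -0.065, -0.23], [0, 0, 0]], [[0.165, -0.09, -0.31], [0, 0, 0]], [[0.21, -0.11, -0.39], [0, 0, 0]], [[0.25, -0.13, -0.47], [0, 0, 0]], [[0.29, -0.155, -0.55], [0, 0, 0]], [[0.32, -0.17, -0.61], [0, 0, 0]], [[0.34, -0.18, -0.64], [0, 0, 0]], [[0.34, -0.18, -0.645], [0, 0, 0]], [[0.34, -0.18, -0.645], [0, 0, 0]]]'

```text
clock: 9.95
tcp_pos: [0.5058, 0.2301, 0.1807]
orientation: [1.523, 1.518, -0.965]
contact_force: [0.3, 0.1, -1.1]
grip_width: 0.0607
gripper_force: 54.4
```

```bash
python3 st.py
cat > pour.py <<'E'
import sys
from h import *; from plan import pose
M0=pose(-90,25,0);b0=M0.T@[0,0,1]
def lip(h,a,roll):
    M=pose(h,a,roll);b=M@b0;l=-np.array([0,0,1.])+b*b[2];l/=np.linalg.norm(l)
    return M,b,b*.025+l*.031
for h,a,ro in [(-90,25,-40),(-90,25,-70),(-90,25,-90),(-90,20,-110),(-90,15,-135),(-90,10,-160),(-90,10,-170)]:
    M,b,l=lip(h,a,ro);print(h,a,ro,'b',np.round(b,2),'tilt',round(np.degrees(np.arccos(b[2]))),'lip',np.round(l,3),R.from_matrix(R.from_rotvec(r.get_obs()['orientation']).as_matrix().T@M).as_rotvec().round(3)/(np.pi/2))
E
python3 pour.py
```

```text
9.95 q [-1.169  0.872  0.453  1.607  0.428  1.574 -0.91 ] p [0.5058 0.2301 0.1807] F [ 0.3  0.1 -1.1] w 0.06069572583508566 54.384053237736225
[[ 0.005  1.     0.003]
 [ 0.421  0.001 -0.907]
 [-0.907  0.006 -0.421]]
-90 25 -40 b [0.58 0.09 0.81] tilt 36 lip [0.039 0.006 0.002] [ 0.00190986  0.00190986 -0.4475437 ]
-90 25 -70 b [0.85 0.25 0.46] tilt 63 lip [ 0.035  0.01  -0.016] [ 0.00127324  0.00190986 -0.78113246]
-90 25 -90 b [0.91 0.38 0.18] tilt 80 lip [ 0.028  0.012 -0.026] [ 6.36619772e-04  2.54647909e-03 -1.00331276e+00]
-90 20 -110 b [ 0.85  0.5  -0.15] tilt 98 lip [ 0.017  0.01  -0.034] [ 0.05347606 -0.03501409 -1.22485644]
-90 15 -135 b [ 0.64  0.57 -0.51] tilt 121 lip [ 0.004  0.004 -0.039] [ 0.13050705 -0.0515662  -1.49860294]
-90 10 -160 b [ 0.31  0.56 -0.77] tilt 140 lip [-0.004 -0.007 -0.039] [ 0.2317296  -0.03819719 -1.76725649]
-90 10 -170 b [ 0.16  0.57 -0.81] tilt 144 lip [-0.003 -0.01  -0.039] [ 0.24573523 -0.01909859 -1.87739171]
```

Emit:
servo_tool --commands '[[[0.02, 0, 0.01], [0, 0, -0.04]], [[0.05, 0, 0.03], [0, 0, -0.1]], [[0.08, -0.01, 0.05], [0, 0, -0.17]], [[0.11, -0.01, 0.07], [0, 0, -0.24]], [[0.14, -0.015, 0.09], [0, 0, -0.31]], [[0.17, -0.015, 0.105], [0, 0, -0.38]], [[0.18, -0.015, 0.11], [0, 0, -0.45]], [[0.18, -0.015, 0.11], [0, 0, -0.51]], [[0.18, -0.015, 0.11], [0, 0, -0.56]], [[0.18, -0.015, 0.11], [0, 0, -0.6]], [[0.18, -0.015, 0.11], [0, 0, -0.6]]]'

```text
clock: 11.05
tcp_pos: [0.5027, 0.2231, 0.1286]
orientation: [0.745, 2.278, -1.453]
contact_force: [1.2, 0.3, -1.6]
grip_width: 0.0608
gripper_force: 54.5
```

```bash
python3 st.py; for a in "25 -75" "22 -95" "18 -115" "14 -135" "10 -158"; do python3 plan.py .504 .224 .126 -90 $a;done;  python3 - <<'E'
from h import *
p2,_=r.grab_frame('side');p,_=r.grab_frame('scene');save('f',np.hstack([cv2.resize(p[60:240,170:410],(400,300)),cv2.resize(p2[50:230,100:340],(400,300))]))
E
```

```text
11.05 q [-1.008  0.895  0.202  1.612  0.531  1.585 -0.134] p [0.5027 0.2231 0.1286] F [ 1.2  0.3 -1.6] w 0.06077876188559049 54.458301756531
[[-0.806  0.592  0.002]
 [ 0.248  0.34  -0.907]
 [-0.538 -0.73  -0.421]]
[0.002 0.012 0.001] [-0.     0.002 -0.237]
[0.002 0.012 0.001] [ 0.032 -0.008 -0.459]
[0.002 0.012 0.001] [ 0.08  -0.007 -0.68 ]
[0.002 0.012 0.001] [ 0.131  0.011 -0.901]
[0.002 0.012 0.001] [ 0.183  0.053 -1.152]
```

View pics/f.png

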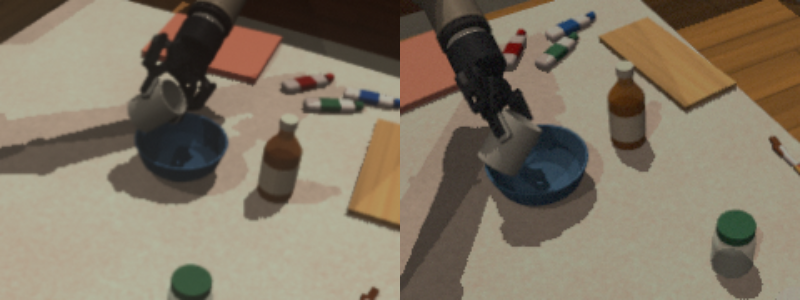

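The beaker is tilted low over the bowl, with its mouth above the interior: at (172,105) left against the bowl at (182,145), and at (520,135) right against (540,165). I'll pour slowly.

Emit:
servo_tool --commands '[[[0, 0.01, 0], [0, 0, -0.04]], [[0, 0.01, 0], [0, 0, -0.08]], [[0, 0.01, 0], [0, 0, -0.12]], [[0, 0.01, 0], [0, 0, -0.16]], [[0, 0.01, 0], [0, 0, -0.2]], [[0, 0.01, 0], [0, 0, -0.24]], [[0, 0.01, 0], [0.01, 0, -0.28]], [[0, 0.01, 0], [0.01, 0, -0.32]], [[0, 0.01, 0], [0.02, 0, -0.36]], [[0, 0.01, 0], [0.02, 0, -0.4]], [[0, 0.01, 0], [0.03, 0, -0.44]], [[0, 0.01, 0], [0.04, 0, -0.48]], [[0, 0.01, 0], [0.05, 0, -0.52]], [[0, 0.01, 0], [0.06, 0, -0.57]], [[0, 0.01, 0], [0.07, 0, -0.62]], [[0, 0.01, 0], [0.08, 0, -0.68]], [[0, 0.01, 0], [0.095, 0, -0.74]], [[0, 0.01, 0], [0.11, 0, -0.8]], [[0, 0.01, 0], [0.12, 0, -0.85]], [[0, 0.01, 0], [0.13, 0.01, -0.9]]]'

```text
clock: 13.15
tcp_pos: [0.5036, 0.2253, 0.1264]
orientation: [0.832, -1.998, 1.561]
contact_force: [-0.6, 0.3, -1.0]
grip_width: 0.0607
gripper_force: 54.6
```

```bash
python3 st.py; for a in "12 -150" "10 -165"; do python3 plan.py .508 .226 .126 -90 $a;done;  python3 - <<'E'
from h import *
p2,_=r.grab_frame('side');p,_=r.grab_frame('scene');save('g',np.hstack([cv2.resize(p[60:240,170:410],(400,300)),cv2.resize(p2[50:230,100:340],(400,300))]))
E
```

```text
13.15 q [-0.848  0.983 -0.067  1.541  0.711  1.838  1.139] p [0.5036 0.2253 0.1264] F [-0.6  0.3 -1. ] w 0.06068422456349812 54.60053600370884
[[-0.706 -0.708  0.004]
 [-0.175  0.169 -0.97 ]
 [ 0.686 -0.686 -0.243]]
[-0.014 -0.011 -0.002] [ 0.012  0.02  -0.166]
[-0.014 -0.011 -0.002] [ 0.021  0.041 -0.333]
```

View pics/g.png

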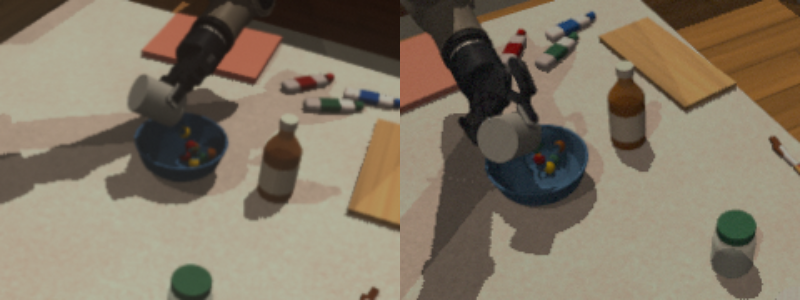

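Pebbles are in the bowl, around (190,150) left and (548,162) right, and none show outside. I'll tilt further and hold so that all of them come out.

Emit:
servo_tool --commands '[[[0, -0.01, 0], [0, 0, -0.06]], [[0, -0.01, 0], [0, 0, -0.12]], [[0, -0.01, 0], [0, 0, -0.18]], [[0, -0.01, 0], [0, 0, -0.24]], [[0, -0.01, 0], [0, 0, -0.3]], [[0, -0.01, 0], [0, 0, -0.33]], [[0, -0.01, 0], [0, 0, -0.33]], [[0, -0.01, 0], [0, 0, -0.33]], [[0, -0.01, 0], [0, 0, -0.33]], [[0, -0.01, 0], [0, 0, -0.33]], [[0, -0.01, 0], [0, 0, -0.33]], [[0, -0.01, 0], [0, 0, -0.33]]]'

```text
clock: 14.45
tcp_pos: [0.5054, 0.2253, 0.128]
orientation: [1.229, -1.607, 1.255]
contact_force: [-0.1, -0.6, -1.0]
grip_width: 0.0609
gripper_force: 54.5
```

```bash
python3 st.py; for a in "25 -90" "25 -45" "25 0"; do python3 plan.py .506 .23 .18 -90 $a;done
```

```text
14.45 q [-0.8    0.984 -0.138  1.534  0.744  1.872  1.628] p [0.5054 0.2253 0.128 ] F [-0.1 -0.6 -1. ] w 0.060922597437443396 54.54900423064828
[[-0.265 -0.964  0.004]
 [-0.237  0.061 -0.97 ]
 [ 0.935 -0.258 -0.245]]
[ 0.189 -0.055 -0.069] [-0.104 -0.076  0.827]
[ 0.189 -0.055 -0.069] [-0.141 -0.034  1.325]
[ 0.189 -0.055 -0.069] [-0.172  0.027  1.822]
```

Emit:
servo_tool --commands '[[[0.04, -0.01, -0.01], [-0.01, -0.01, 0.06]], [[0.08, -0.02, -0.03], [-0.02, -0.02, 0.14]], [[0.12, -0.03, -0.04], [-0.03, -0.02, 0.22]], [[0.16, -0.04, -0.06], [-0.04, -0.03, 0.3]], [[0.19, -0.05, -0.07], [-0.05, -0.04, 0.38]], [[0.19, -0.05, -0.07], [-0.06, -0.05, 0.46]], [[0.19, -0.05, -0.07], [-0.07, -0.06, 0.54]], [[0.19, -0.05, -0.07], [-0.08, -0.07, 0.62]], [[0.19, -0.05, -0.07], [-0.09, -0.07, 0.7]], [[0.19, -0.05, -0.07], [-0.1, -0.08, 0.78]], [[0.19, -0.05, -0.07], [-0.1, -0.08, 0.83]], [[0.19, -0.05, -0.07], [-0.1, -0.08, 0.83]]]'

```text
clock: 15.65
tcp_pos: [0.5045, 0.2304, 0.1801]
orientation: [-0.002, 2.64, -1.685]
contact_force: [-0.2, -0.8, -1.7]
grip_width: 0.0611
gripper_force: 54.6
```

```bash
python3 st.py;  python3 plan.py .506 .23 .18 -90 25 0
```

```text
15.65 q [-0.951  0.818  0.106  1.594  0.589  1.688  0.492] p [0.5045 0.2304 0.1801] F [-0.2 -0.8 -1.7] w 0.06105898513326489 54.575708135962486
[[-1.     0.004  0.009]
 [-0.006  0.421 -0.907]
 [-0.007 -0.907 -0.421]]
[-0.006 -0.     0.002] [0.004 0.005 0.997]
```

Emit:
servo_tool --commands '[[[0, 0, 0], [0, 0, 0.06]], [[0, 0, 0], [0, 0, 0.14]], [[0, 0, 0], [0, 0, 0.22]], [[0, 0, 0], [0, 0, 0.3]], [[0, 0, 0], [0, 0, 0.38]], [[0, 0, 0], [0, 0, 0.46]], [[0, 0, 0], [0, 0, 0.54]], [[0, 0, 0], [0, 0, 0.62]], [[0, 0, 0], [0, 0, 0.7]], [[0, 0, 0], [0, 0, 0.78]], [[0, 0, 0], [0, 0, 0.86]], [[0, 0, 0], [0, 0, 0.93]], [[0, 0, 0], [0, 0, 0.98]], [[0, 0, 0], [0, 0, 1.0]], [[0, 0, 0], [0, 0, 1.0]]]'

```text
clock: 17.15
tcp_pos: [0.5047, 0.2303, 0.1798]
orientation: [1.517, 1.522, -0.963]
contact_force: [-0.0, -0.6, -1.0]
grip_width: 0.0608
gripper_force: 54.5
```

```bash
python3 st.py;  python3 plan.py .551 .05 .19 -90 25 0
python3 - <<'E'
from h import *
p2,_=r.grab_frame('side');p,_=r.grab_frame('scene');save('i',np.hstack([cv2.resize(p[90:210,200:360],(400,300),interpolation=2),cv2.resize(p2[70:190,120:280],(400,300),interpolation=2)]))
for c in('scene','side'):
  for t in ['pebble0']: print(c,[(np.round(q['uv']).tolist(),round(q['confidence'],2)) for q in r.boxes_of(c,t)])
E
```

```text
17.15 q [-1.19   0.878  0.48   1.613  0.415  1.561 -0.895] p [0.5047 0.2303 0.1798] F [-0.  -0.6 -1. ] w 0.06078159499716406 54.51864056289196
[[ 0.001  1.     0.008]
 [ 0.421  0.007 -0.907]
 [-0.907  0.005 -0.421]]
[-0.34   0.18   0.639] [ 0.005  0.001 -0.001]
scene [([277.0, 147.0], 0.18)]
side []
```

View pics/i.png

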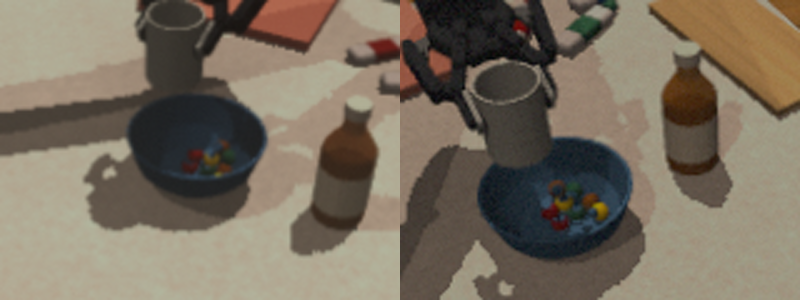

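In the right crop I count eight pebbles in the bowl: amber (558,187), green (573,187), amber (591,198), yellow (565,203), red (550,213), green (576,211), yellow (601,211) and red (560,224). The beaker is upright and looks empty. I'll take it back to the mat.

Emit:
servo_tool --commands '[[[-0.02, 0.01, 0.03], [0, 0, 0]], [[-0.06, 0.03, 0.11], [0, 0, 0]], [[-0.11, 0.06, 0.21], [0, 0, 0]], [[-0.17, 0.09, 0.32], [0, 0, 0]], [[-0.23, 0.12, 0.43], [0, 0, 0]], [[-0.28, 0.15, 0.53], [0, 0, 0]], [[-0.32, 0.17, 0.6], [0, 0, 0]], [[-0.34, 0.18, 0.64], [0, 0, 0]], [[-0.34, 0.18, 0.64], [0, 0, 0]]]'

```text
clock: 18.25
tcp_pos: [0.5507, 0.0479, 0.1904]
orientation: [1.52, 1.519, -0.963]
contact_force: [0.1, 0.5, -1.3]
grip_width: 0.0612
gripper_force: 54.5
```

```bash
python3 st.py;  python3 plan.py .564 -.167 .12 -90 25 0
```

```text
18.25 q [-1.03   0.797  0.564  1.82   0.578  1.312 -0.843] p [0.5507 0.0479 0.1904] F [ 0.1  0.5 -1.3] w 0.06119966622577338 54.50898516923189
[[ 0.005  1.     0.006]
 [ 0.421  0.004 -0.907]
 [-0.907  0.007 -0.421]]
[-0.106  0.048  0.899] [ 0.004  0.001 -0.003]
```

Emit:
servo_tool --commands '[[[0, 0, 0.04], [0, 0, 0]], [[-0.01, 0.01, 0.12], [0, 0, 0]], [[-0.03, 0.01, 0.22], [0, 0, 0]], [[-0.04, 0.02, 0.33], [0, 0, 0]], [[-0.05, 0.025, 0.44], [0, 0, 0]], [[-0.065, 0.03, 0.55], [0, 0, 0]], [[-0.08, 0.035, 0.66], [0, 0, 0]], [[-0.09, 0.04, 0.76], [0, 0, 0]], [[-0.1, 0.045, 0.84], [0, 0, 0]], [[-0.105, 0.05, 0.88], [0, 0, 0]], [[-0.105, 0.05, 0.9], [0, 0, 0]], [[-0.105, 0.05, 0.9], [0, 0, 0]], [[-0.105, 0.05, 0.9], [0, 0, 0]]]'

```text
clock: 19.55
tcp_pos: [0.5658, -0.1641, 0.1189]
orientation: [1.517, 1.522, -0.96]
contact_force: [-0.1, 0.2, -1.2]
grip_width: 0.0607
gripper_force: 54.5
```

```bash
python3 st.py;  python3 plan.py .5645 -.168 .059 -90 25 0; python3 plan.py .5645 -.168 .056 -90 25 0
python3 - <<'E'
from h import *
from scipy.optimize import least_squares
o=r.get_obs()['tcp_pos']
for c in('scene','side'):
  m,E=ext(c);p,d=r.grab_frame(c);P=cloud(m,E,d).reshape(-1,3);P=P[d.ravel()>0]
  for lo,hi in[(.072,.09),(.125,.143)]:
    q=P[(np.hypot(*(P[:,:2]-o[:2]).T)<.045)&(P[:,1]<o[1]+.01)&(P[:,2]>lo)&(P[:,2]<hi)]
    print(c,lo,len(q),least_squares(lambda v:np.hypot(*(q[:,:2]-v).T)-.031,o[:2],loss='soft_l1',f_scale=.002).x.round(4))
E
```

```text
19.55 q [-0.786  0.903  0.646  1.983  0.781  0.906 -0.915] p [ 0.5658 -0.1641  0.1189] F [-0.1  0.2 -1.2] w 0.06073583856307069 54.51203718781471
[[ 0.003  1.     0.01 ]
 [ 0.422  0.008 -0.907]
 [-0.907  0.007 -0.422]]
[ 0.211 -0.007  0.115] [ 0.006  0.001 -0.002]
[ 0.222 -0.007  0.12 ] [ 0.006  0.001 -0.002]
scene 0.072 151 [ 0.5669 -0.1622]
scene 0.125 323 [ 0.569  -0.1615]
side 0.072 152 [ 0.5646 -0.1625]
side 0.125 334 [ 0.5631 -0.1621]
```

Emit:
servo_tool --commands '[[[0.03, 0, 0.015], [0, 0, 0]], [[0.07, 0, 0.038], [0, 0, 0]], [[0.11, -0.005, 0.06], [0, 0, 0]], [[0.15, -0.005, 0.08], [0, 0, 0]], [[0.175, -0.005, 0.095], [0, 0, 0]], [[0.19, -0.005, 0.104], [0, 0, 0]], [[0.2, -0.005, 0.109], [0, 0, 0]], [[0.208, -0.005, 0.113], [0, 0, 0]], [[0.213, -0.005, 0.116], [0, 0, 0]], [[0.217, -0.005, 0.118], [0, 0, 0]], [[0.22, -0.005, 0.12], [0, 0, 0]], [[0.22, -0.005, 0.12], [0, 0, 0]], [[0.22, -0.005, 0.12], [0, 0, 0]]]'

```text
clock: 20.95
tcp_pos: [0.5644, -0.1696, 0.0567]
orientation: [1.518, 1.521, -0.962]
contact_force: [-0.2, 0.4, -0.8]
grip_width: 0.0608
gripper_force: 54.5
```

```bash
python3 st.py
```

```text
20.95 q [-0.761  1.022  0.615  1.968  0.776  0.838 -0.995] p [ 0.5644 -0.1696  0.0567] F [-0.2  0.4 -0.8] w 0.06082618144485989 54.51930345967412
[[ 0.004  1.     0.008]
 [ 0.421  0.006 -0.907]
 [-0.907  0.007 -0.421]]
```

No contact yet, so I'll creep down 1 mm at a time.

Emit:
servo_tool --commands '[[[0.002, 0, 0.001], [0, 0, 0]], [[0.004, 0, 0.002], [0, 0, 0]], [[0.004, 0, 0.002], [0, 0, 0]], [[0.004, 0, 0.002], [0, 0, 0]]]'

```text
clock: 21.35
tcp_pos: [0.5644, -0.1698, 0.056]
orientation: [1.518, 1.52, -0.962]
contact_force: [-0.6, 0.3, 3.4]
grip_width: 0.0608
gripper_force: 54.8
```

Emit:
servo_tool --commands '[[[0.002, 0, 0.001], [0, 0, 0]], [[0.004, 0, 0.002], [0, 0, 0]], [[0.004, 0, 0.002], [0, 0, 0]], [[0.004, 0, 0.002], [0, 0, 0]]]'

```text
clock: 21.75
tcp_pos: [0.5646, -0.1702, 0.0559]
orientation: [1.517, 1.518, -0.963]
contact_force: [-0.5, 2.9, 8.1]
grip_width: 0.0607
gripper_force: 55.4
```

Contact is confirmed, so I'll release.

Emit:
servo_tool --commands '[[[-0.002, 0, -0.001], [0, 0, 0]], [[-0.002, 0, -0.001], [0, 0, 0]], [[-0.002, 0, -0.001], [0, 0, 0]], [[-0.002, 0, -0.001], [0, 0, 0]], [[-0.002, 0, -0.001], [0, 0, 0]], [[-0.002, 0, -0.001], [0, 0, 0]], [[-0.002, 0, -0.001], [0, 0, 0]], [[-0.002, 0, -0.001], [0, 0, 0]], [[-0.002, 0, -0.001], [0, 0, 0]], [[-0.002, 0, -0.001], [0, 0, 0]]]' --claw 0 --squeeze 20

```text
clock: 22.75
tcp_pos: [0.5644, -0.1696, 0.055]
orientation: [1.518, 1.521, -0.962]
contact_force: [0.4, 0.2, -0.4]
grip_width: 0.0856
gripper_force: 0.0
```

Emit:
servo_tool --commands '[[[0, 0, -0.04], [0, 0, 0]], [[0, 0, -0.1], [0, 0, 0]], [[0, 0, -0.18], [0, 0, 0]], [[0, 0, -0.28], [0, 0, 0]], [[0, 0, -0.38], [0, 0, 0]], [[0, 0, -0.48], [0, 0, 0]], [[0, 0, -0.58], [0, 0, 0]], [[0, 0, -0.64], [0, 0, 0]], [[0, 0, -0.64], [0, 0, 0]], [[0, 0, -0.64], [0, 0, 0]]]'

```text
clock: 23.75
tcp_pos: [0.5628, -0.0247, 0.1224]
orientation: [1.518, 1.521, -0.962]
contact_force: [-0.4, -0.3, 0.4]
grip_width: 0.0853
gripper_force: 0.0
```

```bash
python3 st.py
python3 - <<'E'
from h import *
p2,_=r.grab_frame('side');p,_=r.grab_frame('scene');save('j',np.hstack([cv2.resize(p[90:310,130:390],(400,300),interpolation=2),cv2.resize(p2[90:310,120:380],(400,300),interpolation=2)]))
for c in('scene','side'):
  m,E=ext(c)
  for t,h in [('beaker_mouth',.081),('beaker',.006)]: print(c,t,[np.round(at_height(m,E,*q['uv'],h),3) for q in r.mark_of(c,t)[:2]])
E
```

```text
23.75 q [-0.926  0.893  0.555  1.879  0.632  1.13  -0.905] p [ 0.5628 -0.0247  0.1224] F [-0.4 -0.3  0.4] w 0.08529992718078604 0.0
[[ 0.004  1.     0.008]
 [ 0.421  0.006 -0.907]
 [-0.907  0.007 -0.421]]
scene beaker_mouth [array([ 0.569, -0.171,  0.081])]
scene beaker [array([ 0.561, -0.168,  0.006])]
side beaker_mouth []
side beaker [array([ 0.561, -0.165,  0.006])]
```

View pics/j.png

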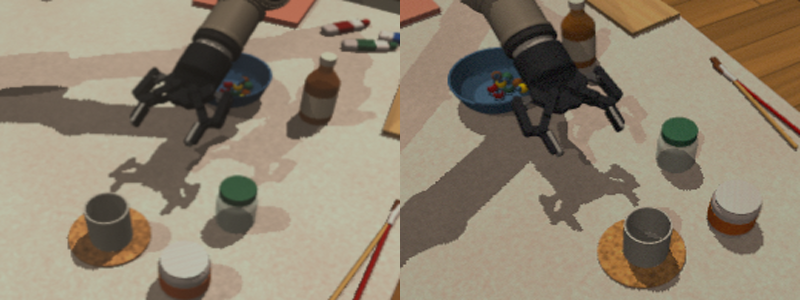

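The beaker stands upright and empty on its mat, at (109,222) left and (647,237) right. The pebbles are in the bowl, the bottle, jar and tin are unmoved, and the gripper is clear.

```bash
python3 -c "
from bench import r
print(r.hand_in())"
```

```text
the job is handed in; nothing more can be done
None
```

I poured all eight pebbles into the blue bowl with none seen spilled, set the empty beaker back upright on its cork mat, left the bottle, jar and tin untouched, and handed the job in at about 24 s; no verdict came back.

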